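Fill the bottle rack, close its sliding keeper and stack the emptied tray

ROBOT

A 7-joint arm with a two-finger parallel gripper is mounted at the origin on the work surface; the furniture and walls round the work are solid. World frame = base frame: x ahead of the robot, y to its left, z up, the work surface at z = 0. Lengths are in m, angles in rad, forces in N, time in s.
With the tool pointing down it reaches from about 0.375 to 0.925 m from the base axis. Payload 3.1 kg.
Tool frame: the origin (TCP) lies between the finger pads; the fingertips stand 19 mm ahead of it and the grasp point (between the pads) is the TCP; z points along the fingers, y is the line along which they close (so a half turn about z gives the same grasp; the last joint's range is limited). The gripper opens to 85 mm and grips with 20 to 120 N. Pads are 22 mm wide; open, the fingers measure 114 mm over their backs; the gripper's body (76 mm by 85 mm) begins 54 mm behind the grasp point. The pads swing forward as they close: fully open they stand 13 mm farther back than shut.
Start: joints at [-1.391, 0.383, 0.044, 1.598, -0.018, 1.161, -0.05], TCP at [0.178, 0.625, 0.224] pointing down, gripper open.
Joint ranges: [-2.61, 2.61], [-0.41, 2.15], [-1.48, 1.57], [0, 2.5], [-1.57, 4.71], [0.05, 1.97], [-2.85, 2.85]. Speed limits (rad/s): [2.79, 2.79, 3.14, 3.14, 3.14, 3.14, 3.14].

INTERFACE

Orientations are given as a unit quaternion [x, y, z, w].
In Python, from bench import move_ptp, movel, move_j, move_gripper, pause, inverse_kinematics, read_camera, camera_params, MotionError, sign_off, look_for, tip_of, read_time_s, read_qpos, read_joint_vel, read_effort, read_eef_pos, read_tcp_rot, read_ft_force, read_ft_torque, read_finger_gap, read_grasp_force gives the robot as it stands. Calls block until the motion is done:
- move_ptp(position, orientation): joint-space move of the TCP to a pose.
- movel(position, orientation=None, speed=0.15): straight line of the TCP; orientation=None keeps the orientation; speed is the mean speed in m/s.
- move_j(angles): joint-space move.
- move_gripper(opening, effort=None): finger opening in m; effort is the grip in N (None keeps the last); returns when the fingers have stopped.
- pause(seconds).
- inverse_kinematics(position, orientation): joint angles nearest the present ones, or None.
- read_camera(name): name is "scene" or "top" or "wrist"; returns the picture (400x640x3 uint8, red, green, blue); there is no depth.
- camera_params(name): a dict with "K" (3x3 intrinsics, pixels), "camera_from_world" (4x4, takes a point from world to camera coordinates). Camera axes: x right, y down, z forward; pixel columns grow to the right and rows downward; lengths in m; the calibration is good to about 2 mm. The wrist camera is an equidistant fisheye: a pixel r from the principal point sees the ray r / f radians off the axis. A picture is of the moment at which its call begins: read the wrist's pose just before it. camera_params takes no time and is no camera call; for the wrist camera it gives the pose at the moment of the call.
A pose or a line that the arm cannot do raises MotionError and nothing moves.
- sign_off(): hands the job in; it is judged then, once.
Trained networks look in the newest picture that a camera, given by its name, has taken for a name from the list of things; names that differ only in an ending like _2 or _b are one class to them, and where a whole thing is asked for, a point or a joint stands for the part that bears it (a point fixed in the world has none). Each returns a list of dicts, best first, with "confidence" (0 to 1); they miss things now and then, are a little off and sometimes report something else, mostly with a low value. They report only what shows in the picture. A call takes as long as a camera call. They do not tell look-alikes from the thing itself.
- look_for(camera, name): "at" ([column, row] in pixels, amid what is visible of it).
- tip_of(camera, name): "at" ([column, row] in pixels: a listed point, or the origin of a listed thing).
Readings, each from a call of its own:
- read_time_s(): time.
- read_qpos(): joint angles.
- read_joint_vel(): joint speeds.
- read_effort(): joint torques, N m.
- read_eef_pos(): TCP position.
- read_tcp_rot(): TCP orientation.
- read_ft_force(): force on the tool from outside, world axes, zero at the start.
- read_ft_torque(): the same for the moment, N m.
- read_finger_gap(): finger opening in m.
- read_grasp_force(): force on a finger pad.
Only numpy, scipy, OpenCV 4.12 (cv2) and the standard library are available. Lean on these libraries where they do the work, as an engineer would, in place of code of your own. Each camera call takes 0.05 s, during which the arm holds its last target. There are 200 camera calls.

TASK

Move the glue bottle that is left in the blue tray into the rack with the other two: slide the orange-gripped keeper back to make room, stand the bottle in the channel, then slide the keeper up until all three bottles stand upright in a snug row against the end wall with no gaps. Stack the emptied blue tray squarely on top of the grey tray. Do not disturb the green thread cone or the black spool.

Things in the scene. Friction and masses are not known exactly. Their poses are not given: they have to be found in the camera images.
- rack: Fixed plywood bottle rack. Origin: on the table under the channel's centre line; y runs along the channel towards the end wall, -x is the open front (towards the robot). Base x -50 to 85, y -180 to 140, 10 mm thick (bottles stand on it). Channel x -21 to 21 mm between a 5 mm front lip (top z 22) and a 5 mm back fence (top z 36); upright back panel from x 69 mm to the hood.
- rack_end (a point): Foot of the end wall's inner face, on the channel floor: rack x 0, y 135, z 10 mm; wall top z 80 mm. Axes as the rack.
- hood_edge (a point): Middle of the front edge of the rack's fixed clear hood (dark steel frame): rack x -22, y -20, z 249 mm. The hood covers the rack's whole length from here back to the panel, underside z 245, top z 253. A gripper reaches beneath it only from the front, tilted some 25 to 45 degrees with its body leaning back to rack -x. Axes as the rack.
- keeper (a joint): Keeper's position in the channel, m: 0 = fully open, grows towards the end wall (rack +y) to 0.20; pressing face at rack y = -0.110 + value. 1.5 N of friction plus 6 N per m/s; stays where it is left. Reads about 0.139 with three bottles snug.
- keeper_grip (a point): Grasp point in the keeper's orange tab, 56 mm above the table and 54 mm to rack -y of the pressing face. The tab is 16 mm thick along rack y, 28 mm wide, leans 35 degrees from vertical towards rack -x, and goes on 24 mm up and 40 mm down along its lean. 38 mm are free between the tab and the 8 mm thick face plate. Axes as the rack.
- keeper_face (a point): Middle of the keeper's pressing face, 35 mm above the table; the steel face plate is 38 mm wide, its top 58 mm above the table. Axes as the rack.
- bottle_a: White squeeze bottle of glue with red nozzle, in the rack next to the end wall; round body about 36 mm across up to 82 mm above its origin, nozzle 18 mm across to 114 mm. Origin: centre of its underside, z up. About 0.085 kg.
- bottle_b: Same kind of bottle, second in the rack. Origin: centre of its underside.
- bottle_c: Same kind of bottle, standing in the blue tray. Origin: centre of its underside.
- tray_blue: Loose blue open tray 50 x 138 x 34 mm (x, y, z), walls and floor 5 mm thick, holding one bottle that can stand anywhere along it. Origin: centre of its underside; y is the long way. About 0.15 kg; it can be gripped across its 50 mm width.
- tray_grey: Loose grey tray of the same shape and size, empty, elsewhere on the table. Origin: centre of its underside; y is the long way. A tray stacked on it rests on its rims, 34 mm higher.
- green_cone: Bystander, loose: tall cone of green thread, about 65 x 51 mm across, 111 mm tall. Origin: centre of its underside.
- spool: Bystander, loose: spool of black thread, about 44 x 53 mm across, 36 mm tall. Origin: centre of its underside.
Things that resemble listed ones, but are neither listed nor needed, are in the scene too. Leave any yellow look-alike of the bottle_a alone. What is shaped like the bottle_c but yellow is not meant.

How it is judged:
At the end, for the whole second after the job is handed in: Three bottles upright (0.1 rad) on the channel floor between keeper and end wall, at most about 8 mm of play in the row (keeper at least 0.130). Blue tray at rest on the grey tray's rims, centres within 12 mm, long sides within 0.15 rad, grey tray level on the table (x of bottle_a in the frame of rack between -0.012 and 0.012 m and y of bottle_a in the frame of rack between 0.02 and 0.135 m and z of each of bottle_a, bottle_b, bottle_c in the frame of rack below 0.016 m and angle between each of bottle_a, bottle_b, bottle_c's own z axis and vertical below 0.1 rad and linear speed of each of bottle_a, bottle_b, bottle_c, tray_blue below 0.02 m/s and x of bottle_b in the frame of rack between -0.012 and 0.012 m and y of bottle_b in the frame of rack between 0.02 and 0.135 m and x of bottle_c in the frame of rack between -0.012 and 0.012 m and y of bottle_c in the frame of rack between 0.02 and 0.135 m and value of joint keeper between 0.13 and 0.15 m and horizontal distance between tray_blue and tray_grey below 0.012 m and angle between the y axis of tray_blue and the y axis of tray_grey, either way round below 0.15 rad and z of tray_blue in the frame of tray_grey between 0.031 and 0.038 m and angle between tray_blue's own z axis and vertical below 0.06 rad and angle between tray_grey's own z axis and vertical below 0.05 rad and height (world z) of tray_grey below 0.005 m); the robot touches nothing.
It fails at once if the green cone is shifted more than 30 mm or tipped (distance of green_cone from where it was at the start of the episode above 0.03 m or angle between green_cone's own z axis and vertical above 0.4 rad).
It fails at once if the spool is shifted more than 30 mm or tipped (distance of spool from where it was at the start of the episode above 0.03 m or angle between spool's own z axis and vertical above 0.4 rad).
It also fails if it takes over 72 s, if anything falls off the work surface, if the arm or the gripper's body presses on something with over 40 N, if the wrist force passes 120 N, or if a joint passes its speed limit or range.

## Working session

There is one attempt and no reset: what is moved stays moved. The work goes in short steps, each a Python script; the robot and the scene stay as the last script left them, time stands still between calls to the robot, and variables do not carry over. Pictures are saved under pics/ and viewed, at most 10 in all, crops included, and the job is handed in when it is done.

```bash
mkdir -p pics; ls
cat > h.py <<'E'
import numpy as np, cv2
from bench import *
def save(cam,name):
    im=read_camera(cam); cv2.imwrite(f'pics/{name}.png',im[:,:,::-1]); return im
def ray(cam,px,P=None):
    P=P or camera_params(cam); K=np.array(P['K']);T=np.array(P['camera_from_world'])
    u=(px[0]-K[0,2])/K[0,0]; v=(px[1]-K[1,2])/K[1,1]
    if cam=='wrist':
        r=np.hypot(u,v)+1e-9; d=np.array([u/r*np.sin(r),v/r*np.sin(r),np.cos(r)])
    else: d=np.array([u,v,1.])
    R=T[:3,:3]; return -R.T@T[:3,3], R.T@d/np.linalg.norm(d)
def onz(cam,px,z,P=None):
    o,d=ray(cam,px,P); return o+d*(z-o[2])/d[2]
def proj(cam,p,P=None):
    P=P or camera_params(cam); c=(np.array(P['camera_from_world'])@np.r_[p,1])[:3]; K=np.array(P['K'])
    if cam=='wrist':
        r=np.hypot(c[0],c[1])+1e-9; c=np.array([c[0]/r,c[1]/r,1/np.arctan2(r,c[2])]); 
    return (K@(c/c[2]))[:2]
E
python3 - <<'E'
from h import *
for c in ('top','scene'):
    save(c,c+'0'); P=camera_params(c); print(c,np.round(P['K'],1).tolist(),np.round(P['camera_from_world'],3).tolist())
    for n in ['rack','rack_end','hood_edge','keeper_grip','keeper_face','bottle_a','tray_blue','tray_grey','green_cone','spool']:
        z={'rack_end':.01,'hood_edge':.249,'keeper_grip':.056,'keeper_face':.035}.get(n,0)
        for d in tip_of(c,n)[:4]: print(c,n,round(d['confidence'],2),np.round(d['at']),np.round(onz(c,d['at'],z),3))
print(read_time_s(),np.round(read_tcp_rot(),3))
E
```

```text
pics
top [[387.4, 0.0, 313.2], [0.0, 387.4, 202.0], [0.0, 0.0, 1.0]] [[0.026, -1.0, -0.007, -0.027], [-0.999, -0.026, -0.04, 0.487], [0.039, 0.008, -0.999, 1.344], [0.0, 0.0, 0.0, 1.0]]
top rack 0.94 [354. 167.] [ 0.614 -0.156  0.   ]
top rack_end 0.91 [319. 162.] [ 0.628 -0.031  0.01 ]
top rack_end 0.19 [228. 238.] [0.356 0.282 0.01 ]
top hood_edge 0.67 [373. 166.] [ 0.587 -0.186  0.249]
top hood_edge 0.15 [353. 166.] [ 0.584 -0.129  0.249]
top keeper_grip 0.6 [368. 168.] [ 0.606 -0.198  0.056]
top keeper_face 0.5 [353. 162.] [ 0.626 -0.146  0.035]
top bottle_a 0.62 [335. 163.] [ 0.628 -0.086  0.   ]
top bottle_a 0.54 [406. 222.] [ 0.427 -0.342  0.   ]
top bottle_a 0.51 [379. 208.] [ 0.473 -0.245  0.   ]
top bottle_a 0.43 [320. 166.] [ 0.615 -0.035  0.   ]
top tray_blue 0.61 [412. 230.] [ 0.399 -0.361  0.   ]
top tray_blue 0.16 [407. 223.] [ 0.424 -0.343  0.   ]
top green_cone 0.65 [310. 219.] [ 0.429 -0.006  0.   ]
top spool 0.67 [347. 218.] [ 0.436 -0.133  0.   ]
scene [[433.0, 0.0, 328.5], [0.0, 433.0, 198.2], [0.0, 0.0, 1.0]] [[0.747, -0.665, -0.011, -0.375], [-0.451, -0.494, -0
[... 170 characters left out ...]
]
scene rack_end 0.74 [393. 232.] [ 0.635 -0.137  0.01 ]
scene hood_edge 0.58 [404. 186.] [ 0.59  -0.188  0.249]
scene keeper_grip 0.73 [402. 241.] [ 0.593 -0.201  0.056]
scene keeper_face 0.74 [392. 233.] [ 0.612 -0.152  0.035]
scene bottle_a 0.83 [377. 228.] [ 0.621 -0.087 -0.   ]
scene bottle_a 0.68 [343. 299.] [ 0.37  -0.205  0.   ]
scene bottle_a 0.64 [379. 284.] [ 0.475 -0.234  0.   ]
scene bottle_a 0.62 [397. 327.] [ 0.414 -0.351  0.   ]
scene tray_blue 0.92 [401. 336.] [ 0.403 -0.374 -0.   ]
scene tray_grey 0.87 [234. 205.] [0.354 0.293 0.   ]
scene green_cone 0.56 [310. 251.] [ 0.412 -0.02   0.   ]
scene spool 0.51 [344. 272.] [ 0.433 -0.141  0.   ]
1.1 [ 0.138  0.99  -0.    -0.   ]
```

Run:
```python
import cv2
a=cv2.imread('pics/top0.png');b=cv2.imread('pics/scene0.png')
cv2.imwrite('pics/t1.png',cv2.resize(a[120:300,180:440],None,fx=3,fy=3,interpolation=cv2.INTER_CUBIC))
cv2.imwrite('pics/s1.png',cv2.resize(b[160:370,190:460],None,fx=2.8,fy=2.8,interpolation=cv2.INTER_CUBIC))
```

```text
(no output)
```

View pics/t1.png

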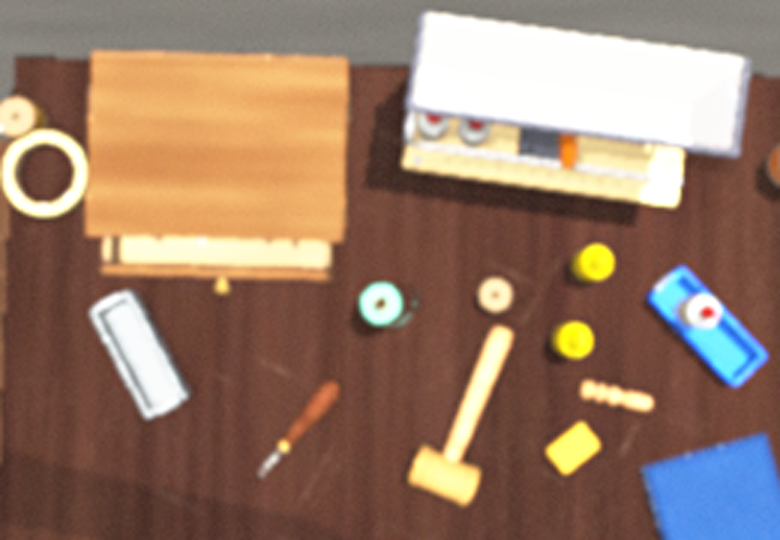

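View pics/s1.png

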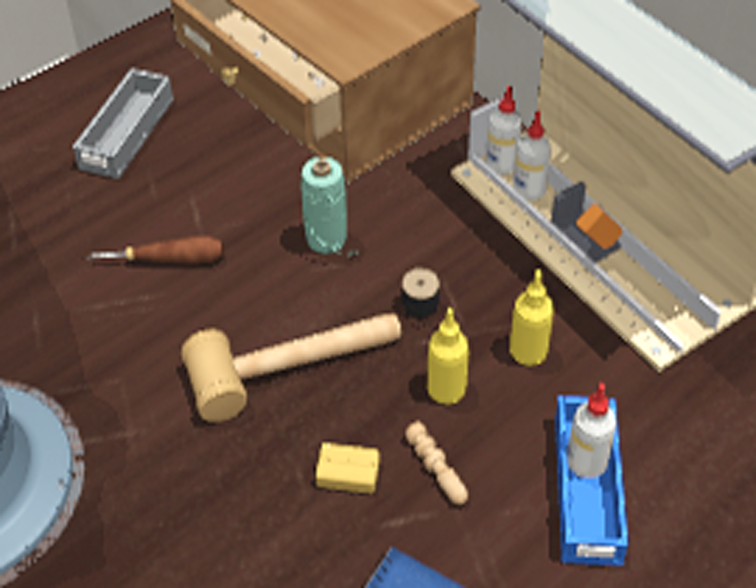

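Top crop: the rack's end wall is at the left, with bottles at (432,122) and (474,130). The blue tray with bottle c is at (705,330) and the grey tray at (138,353). The green cone, spool and two yellow look-alikes stand in between. I'll look at the trays and rack from close by.

Run:
```python
from h import *
from scipy.spatial.transform import Rotation as Ro
import json
q=read_tcp_rot()
out={}
def snap(n):
    P=camera_params('wrist'); save('wrist',n); out[n]={k:np.array(v).tolist() for k,v in P.items()}
    print(n,read_time_s(),np.round(read_eef_pos(),3),np.round(np.linalg.inv(np.array(P['camera_from_world']))[:3,2:],3).tolist())
movel([0.33,0.27,0.33],q,speed=0.3); snap('w_grey')
q2=Ro.from_matrix(np.array([[0,1,0],[1,0,0],[0,0,-1.]])).as_quat() # tool y = world x
qd=Ro.from_matrix(np.array([[1,0,0],[0,-1,0],[0,0,-1.]])).as_quat() # tool y = -world y
def rp(th,psi): # tool leaning: z axis = forward*sin+down*cos, y axis = rack +-y
    f=np.array([np.cos(psi),np.sin(psi),0]); y=np.array([np.sin(psi),-np.cos(psi),0])
    z=f*np.sin(th)-np.array([0,0,1])*np.cos(th); return Ro.from_matrix(np.c_[np.cross(y,z),y,z]).as_quat()
move_ptp([0.40,-0.30,0.36],qd); snap('w_blue')
move_ptp([0.45,-0.14,0.33],rp(np.radians(30),np.radians(-8))); snap('w_rack')
print(np.round(read_qpos(),2))
print(np.array(camera_params('wrist')['K']).round(1).tolist())
json.dump(out,open('cams.json','w'))
a=[cv2.imread(f'pics/{n}.png') for n in out]
cv2.imwrite('pics/w3.png',np.vstack([np.hstack([cv2.resize(a[0],(400,250)),cv2.resize(a[1],(400,250))]),cv2.resize(a[2],(560,350))[:, :560] if 0 else cv2.copyMakeBorder(cv2.resize(a[2],(560,350)),0,0,0,240,cv2.BORDER_CONSTANT)]))
```

```text
w_grey 2.6333 [0.329 0.271 0.329] [[0.286, 0.256], [-0.08, 0.292], [-0.955, 0.479]]
w_blue 4.75 [ 0.401 -0.299  0.36 ] [[-0.297, 0.477], [0.001, -0.299], [-0.955, 0.51]]
w_rack 5.5167 [ 0.451 -0.141  0.332] [[0.219, 0.442], [-0.03, -0.139], [-0.975, 0.499]]
[-0.06 -0.41  0.24  2.24  0.1   0.78 -1.58]
[[309.7, 0.0, 317.8], [0.0, 309.7, 204.0], [0.0, 0.0, 1.0]]
```

View pics/w3.png

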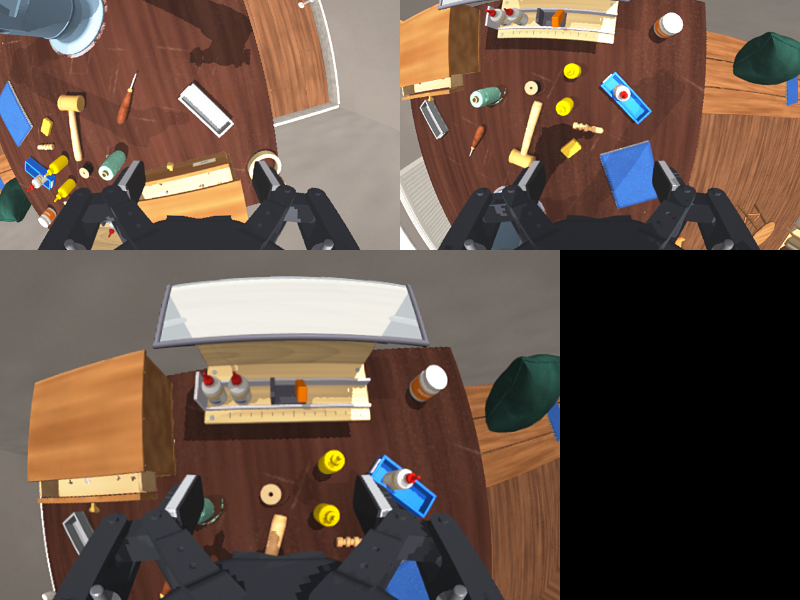

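```bash
cat >> h.py <<'E'
import json
from scipy.optimize import least_squares
from scipy.spatial.transform import Rotation as Ro
def trayfit(im,P,lo,hi,roi,z=.034,floor=0):
    hsv=cv2.cvtColor(im,cv2.COLOR_BGR2HSV); m=cv2.inRange(hsv,lo,hi); mm=np.zeros_like(m); x0,y0,x1,y1=roi; mm[y0:y1,x0:x1]=m[y0:y1,x0:x1]
    mm=cv2.morphologyEx(mm,cv2.MORPH_CLOSE,np.ones((5,5)))
    c=max(cv2.findContours(mm,cv2.RETR_EXTERNAL,cv2.CHAIN_APPROX_NONE)[0],key=cv2.contourArea)
    w=np.array([onz('wrist',p,z,P)[:2] for p in cv2.convexHull(c)[:,0].astype(float)])
    r=cv2.minAreaRect((w*1000).astype(np.float32)); b=cv2.boxPoints(r)
    e1,e2=b[1]-b[0],b[2]-b[1]; l=e1 if np.hypot(*e1)>np.hypot(*e2) else e2
    return np.array(r[0])/1000, np.array(r[1]), np.arctan2(l[1],l[0])
def W(rk,p): # rack->world
    c,s=np.cos(rk[2]),np.sin(rk[2]); return np.array([rk[0]+c*p[0]-s*p[1],rk[1]+s*p[0]+c*p[1],p[2]])
def rp(th,psi):
    f=np.array([np.cos(psi),np.sin(psi),0]); y=np.array([np.sin(psi),-np.cos(psi),0])
    z=f*np.sin(th)-np.array([0,0,1])*np.cos(th); return Ro.from_matrix(np.c_[np.cross(y,z),y,z]).as_quat()
E
python3 - <<'E'
from h import *
C=json.load(open('cams.json'))
print('grey',trayfit(cv2.imread('pics/w_grey.png'),C['w_grey'],(0,0,70),(179,70,255),(270,120,385,225)))
print('blue',trayfit(cv2.imread('pics/w_blue.png'),C['w_blue'],(95,120,60),(125,255,255),(300,105,420,205)))
P=C['w_rack']; obs={}
for n in ['rack','rack_end','hood_edge','keeper_grip','keeper_face','bottle_a','spool','green_cone']:
    for d in tip_of('wrist',n)[:4]:
        if d['confidence']>.35:
            print(n,round(d['confidence'],2),np.round(d['at'],1), np.round(onz('wrist',d['at'],0.01 if n=='bottle_a' else 0,P),3)); obs.setdefault(n,d['at'])
mod={'rack':(0,0,0),'rack_end':(0,.135,.01),'hood_edge':(-.022,-.02,.249)}
corn={(-.05,.14,.01):(233,196.5),(-.05,-.18,.01):(423,192.5)}
def res(r,full=False):
    e=[]
    for n,p in mod.items():
        if n in obs: e.append(proj('wrist',W(r,p),P)-obs[n])
    for p,o in corn.items(): e.append(proj('wrist',W(r,p),P)-np.array(o))
    return np.concatenate(e)
s=least_squares(res,[.61,-.155,-.14],loss='soft_l1',f_scale=2); print(s.x,np.round(res(s.x),1))
json.dump(s.x.tolist(),open('rack.json','w'))
im=cv2.imread('pics/w_rack.png'); x0,y0,k=160,0,3
im=cv2.resize(im[y0:y0+200,x0:x0+266],None,fx=k,fy=k,interpolation=cv2.INTER_CUBIC)
def ln(pts,col):
    for a,b in zip(pts[:-1],pts[1:]):
        t=np.linspace(0,1,30)[:,None]; q=np.array([proj('wrist',W(s.x,np.array(a)*(1-u)+np.array(b)*u),P) for u in t]); q=((q-[x0,y0]+.5)*k).astype(int)
        cv2.polylines(im,[q.reshape(-1,1,2)],False,col,1)
ln([(-.05,.14,.01),(-.05,-.18,.01),(.0,-.18,.01)],(0,255,0))
ln([(-.022,.14,.249),(-.022,-.18,.249)],(255,0,255))
ln([(-.021,.135,.022),(-.021,-.18,.022)],(0,0,255)); ln([(.021,.135,.036),(.021,-.18,.036)],(0,0,255))
ln([(-.021,.135,.08),(.021,.135,.08)],(255,255,0))
cv2.imwrite('pics/ov.png',im)
E
```

```text
grey (array([0.35440784, 0.28287845]), array([143.28823853,  54.10464096]), np.float32(0.52148235))
blue (array([ 0.40507257, -0.3678215 ]), array([140.61811829,  52.69672012]), np.float32(0.7779783))
rack 0.97 [316.6 170.6] [ 0.611 -0.16   0.   ]
rack_end 0.7 [238.4 165.9] [ 0.64  -0.026  0.   ]
hood_edge 0.78 [337.8 103.7] [ 0.737 -0.217  0.   ]
keeper_grip 0.68 [344.2 159.9] [ 0.624 -0.21   0.   ]
keeper_face 0.82 [309.4 160.6] [ 0.631 -0.15   0.   ]
bottle_a 0.96 [249.2 170.7] [ 0.625 -0.047  0.01 ]
bottle_a 0.96 [278.2 166.9] [ 0.624 -0.097  0.01 ]
bottle_a 0.8 [445.7 262.7] [ 0.423 -0.351  0.01 ]
bottle_a 0.79 [371.8 246.1] [ 0.471 -0.23   0.01 ]
spool 0.71 [312.1 276.8] [ 0.437 -0.129  0.   ]
green_cone 0.51 [241.3 293.4] [ 0.423 -0.011  0.   ]
[ 0.61528015 -0.16118363 -0.12703224] [ 0.2 -2.2 -0.6  2.3 -0.1 -1.1  0.3  0.1  0.3  2. ]
```

View pics/ov.png

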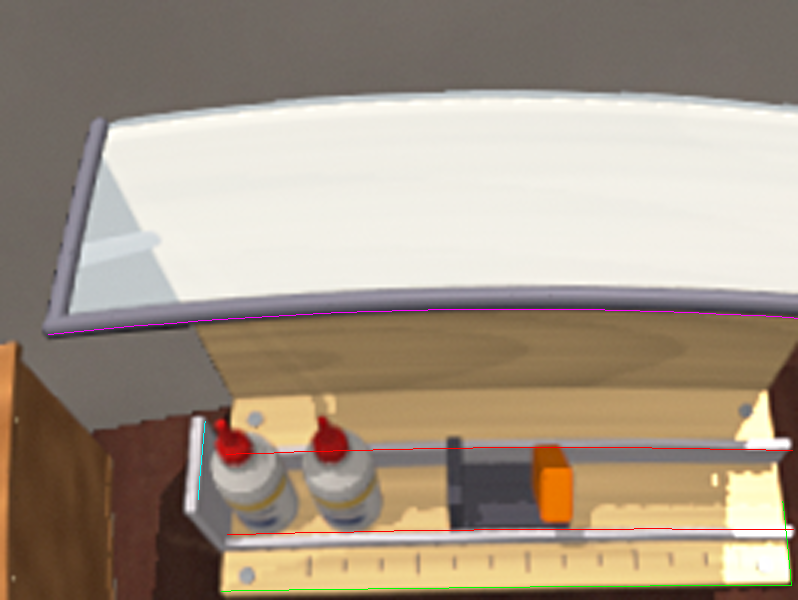

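The overlay agrees with the rack to about 1 px: the lip and fence lines lie on their edges and the end wall is at crop x≈205. The keeper's face plate is at crop (453,485) and its tab at (553,485).

Run:
```python
from h import *
P=json.load(open('cams.json'))['w_rack']; r=json.load(open('rack.json'))
def inv(p): 
    c,s=np.cos(r[2]),np.sin(r[2]); d=np.array(p[:2])-r[:2]; return np.array([c*d[0]+s*d[1],-s*d[0]+c*d[1]])
for n,px,z in [('grip',(344.2,159.9),.056),('face',(309.4,160.6),.035),('a',(249.2,170.7),.01),('b',(278.2,166.9),.01)]: print(n,inv(onz('wrist',px,z,P)).round(4))
yaw=r[2]
for v in (.015,.05,.139):
  for th in (30,35,40):
    g=W(r,(0,-.164+v,.056)); print(v,th,g.round(3), [None if (q:=inverse_kinematics((g+d).tolist(),rp(np.radians(th),yaw))) is None else np.round(q,2).tolist() for d in (np.zeros(3),W([0,0,yaw],(-.06,0,.10)))])
b=np.array([.423,-.351,.067]);print([None if (q:=inverse_kinematics((b+d).tolist(),rp(np.radians(30),yaw))) is None else np.round(q,2).tolist() for d in (np.zeros(3),np.array([0,0,.1]))])
```

```text
grip [-0.0062 -0.042 ]
face [0.0011 0.0117]
a [-0.0052  0.1146]
b [0.0003 0.0649]
0.015 30 [ 0.596 -0.309  0.056] [[0.81, 0.47, -0.35, 2.03, -0.23, 0.19, -0.94], [-0.14, 0.23, 0.77, 2.15, -0.89, 0.5, -0.39]]
0.015 35 [ 0.596 -0.309  0.056] [[1.03, 0.51, -0.57, 2.08, 0.13, 0.06, -1.23], [-0.38, 0.3, 1.07, 2.22, -1.28, 0.55, -0.03]]
0.015 40 [ 0.596 -0.309  0.056] [[1.57, 0.95, -1.25, 2.1, 1.77, 0.46, -2.51], [1.33, 0.26, -0.78, 2.2, -0.81, 0.19, -0.31]]
0.05 30 [ 0.601 -0.274  0.056] [[0.76, 0.45, -0.36, 2.06, -0.11, 0.16, -1.12], [-0.18, 0.18, 0.73, 2.19, -0.79, 0.44, -0.53]]
0.05 35 [ 0.601 -0.274  0.056] [[1.19, 0.59, -0.84, 2.1, 1.38, 0.18, -2.45], [-0.44, 0.23, 1.04, 2.25, -1.2, 0.45, -0.13]]
0.05 40 [ 0.601 -0.274  0.056] [[1.52, 0.92, -1.24, 2.14, 1.85, 0.48, -2.65], [1.26, 0.22, -0.77, 2.24, -0.88, 0.15, -0.32]]
0.139 30 [ 0.612 -0.186  0.056] [[0.47, 0.39, -0.23, 2.13, 0.08, 0.1, -1.5], [-0.19, 0.09, 0.5, 2.25, -0.42, 0.32, -1.03]]
0.139 35 [ 0.612 -0.186  0.056] [[1.33, 0.84, -1.25, 2.16, 1.73, 0.58, -2.75], [-0.35, 0.08, 0.67, 2.31, -0.77, 0.22, -0.68]]
0.139 40 [ 0.612 -0.186  0.056] [[0.45, 0.4, -0.18, 2.24, 3.39, 0.19, 1.49], [1.0, 0.13, -0.71, 2.32, -0.81, 0.06, -0.58]]
[[1.35, 0.34, -0.59, 2.25, -0.63, 0.25, -0.29], [0.97, 0.09, -0.17, 2.21, -0.65, 0.52, -0.37]]
```

```bash
cat >> h.py <<'E'
def ax(th,yaw): return Ro.from_quat(rp(th,yaw)).as_matrix()[:,2]
def st(*a): print(*a,'t',round(read_time_s(),2),'p',np.round(read_eef_pos(),4),'F',np.round(read_ft_force(),1),'gap',round(float(read_finger_gap()),4),'q',np.round(read_qpos(),2).tolist())
E
python3 - <<'E'
from h import *
r=json.load(open('rack.json')); yaw=r[2]
g0=W(r,(-.003,-.042,.056)); g1=W(r,(-.003,-.156,.056))
move_gripper(.042,30)
for deg in (28,25,31,34):
    th=np.radians(deg); a=ax(th,yaw); Q=rp(th,yaw)
    try:
        move_ptp(g0-a*.12,Q); st('pre',deg)
        movel(g0,Q,speed=.12); st('at'); break
    except MotionError as e: print(deg,e)
P=camera_params('wrist'); save('wrist','w_k'); print(proj('wrist',g0,P))
im=cv2.imread('pics/w_k.png'); cv2.imwrite('pics/w_kc.png',im)
E
```

```text
pre 28 t 7.25 p [ 0.5514 -0.195   0.1625] F [ 0.7 -0.2 -0.2] gap 0.0421 q [-0.16, 0.1, 0.51, 2.21, -0.39, 0.39, -1.03]
at t 8.4 p [ 0.6074 -0.2028  0.0571] F [ 0.3 -0.5  0.1] gap 0.042 q [0.11, 0.39, 0.21, 2.13, -0.83, 0.21, -0.63]
[317.72518309 257.54459783]
```

View pics/w_kc.png

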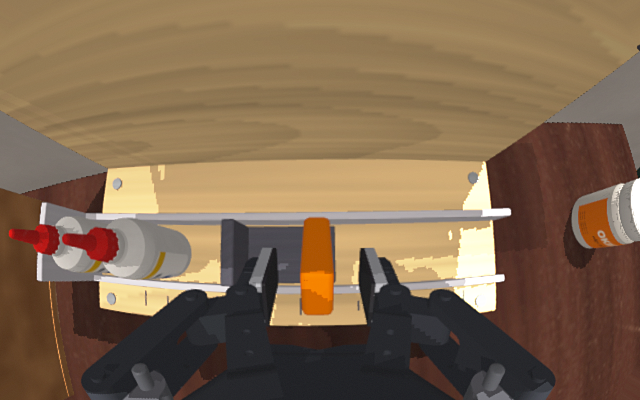

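The orange tab (302–333) lies centred between the pads (270 and 362), so I'll grip it and slide the keeper back.

Run:
```python
from h import *
r=json.load(open('rack.json')); yaw=r[2]; th=np.radians(28); a=ax(th,yaw); Q=rp(th,yaw)
move_gripper(.0,30); st('grip')
p=np.array(read_eef_pos()); d=W([0,0,yaw],(0,1,0))
try:
    movel(p-d*.112,Q,speed=.12); st('slid')
except MotionError as e:
    print(e); movel(p-d*.08,Q,speed=.12); st('slid80')
move_gripper(.042); p=np.array(read_eef_pos()); movel(p-a*.12,Q,speed=.25); st('out')
b=np.array([.423,-.351,.062])
pre=b+[-.05,0,.15]
for deg in (30,28,25,33):
    t2=np.radians(deg);Q2=rp(t2,yaw)
    for bb in (pre,b): 
        q=inverse_kinematics(bb.tolist(),Q2); print(deg,None if q is None else np.round(q,2).tolist())
```

```text
grip t 8.79 p [ 0.6072 -0.2024  0.0567] F [-2.8  0.8  4.9] gap 0.0155 q [0.11, 0.39, 0.21, 2.13, -0.83, 0.21, -0.63]
slid t 9.88 p [ 0.5941 -0.3141  0.0569] F [ 6.6 -1.9 -4. ] gap 0.0153 q [0.38, 0.45, 0.15, 2.03, -0.87, 0.31, -0.41]
out t 10.88 p [ 0.5367 -0.3059  0.1625] F [ 1.  -0.2 -0.3] gap 0.0423 q [0.24, 0.19, 0.34, 2.11, -0.6, 0.48, -0.65]
30 [0.45, -0.08, 0.44, 2.26, -0.56, 0.64, -0.41]
30 [0.66, 0.29, 0.16, 2.28, -1.19, 0.39, 0.19]
28 [0.42, -0.07, 0.45, 2.24, -0.49, 0.66, -0.48]
28 [0.6, 0.29, 0.2, 2.26, -1.09, 0.4, 0.07]
25 [0.37, -0.06, 0.48, 2.21, -0.4, 0.69, -0.57]
25 [0.53, 0.29, 0.26, 2.24, -0.93, 0.42, -0.1]
33 [0.5, -0.08, 0.41, 2.28, -0.66, 0.62, -0.29]
33 [0.76, 0.29, 0.07, 2.3, -1.36, 0.39, 0.38]
```

Run:
```python
from h import *
r=json.load(open('rack.json')); yaw=r[2]; th=np.radians(30); a=ax(th,yaw); Q=rp(th,yaw)
b=np.array([.423,-.351,.062]); pre=b-a*.16
p=np.array(read_eef_pos())
movel([p[0]-.03,p[1],.23],None,speed=.3)
move_ptp(pre+[0,0,.03],Q); move_gripper(.07); st('pre')
P=camera_params('wrist'); save('wrist','w_c')
for d in tip_of('wrist','bottle_c')[:3]: print(round(d['confidence'],2),np.round(d['at']),onz('wrist',d['at'],.005,P).round(4))
im=cv2.imread('pics/w_c.png')
# red nozzle top
hsv=cv2.cvtColor(im,cv2.COLOR_BGR2HSV); m=cv2.inRange(hsv,(0,150,90),(6,255,255))|cv2.inRange(hsv,(173,150,90),(179,255,255))
n,l,s,c=cv2.connectedComponentsWithStats(m)
for i in np.argsort(-s[1:,4])[:4]+1: print(s[i],c[i].round(1),onz('wrist',c[i],.1,P).round(4))
print('blue',trayfit(im,P,(95,120,60),(125,255,255),(200,0,500,400)))
print(proj('wrist',[.423,-.351,.005],P),proj('wrist',[.423,-.351,.119],P))
```

```text
pre t 12.38 p [ 0.3444 -0.3406  0.2305] F [ 0.3 -0.2 -0.2] gap 0.0698 q [0.37, -0.19, 0.53, 2.28, -0.43, 0.68, -0.49]
0.9 [124. 110.] [ 0.6272 -0.0439  0.005 ]
0.78 [218. 247.] [ 0.3828 -0.212   0.005 ]
0.62 [147. 105.] [ 0.6246 -0.0915  0.005 ]
[314 177  15  20 207] [321. 187.] [ 0.4194 -0.3531  0.1   ]
[111  65  16  18 138] [119.3  74. ] [ 0.6239 -0.0938  0.1   ]
[ 87  71  16  16 123] [95.3 79.2] [ 0.6303 -0.0466  0.1   ]
[104 229   2   3   4] [104.2 230.2] [ 0.4027 -0.0982  0.1   ]
blue (array([ 0.40375668, -0.36716492]), array([139.33702087,  54.95907211]), np.float32(0.77802074))
[318.45129297 204.49514135] [318.58698719 178.19666338]
```

View pics/w_c.png

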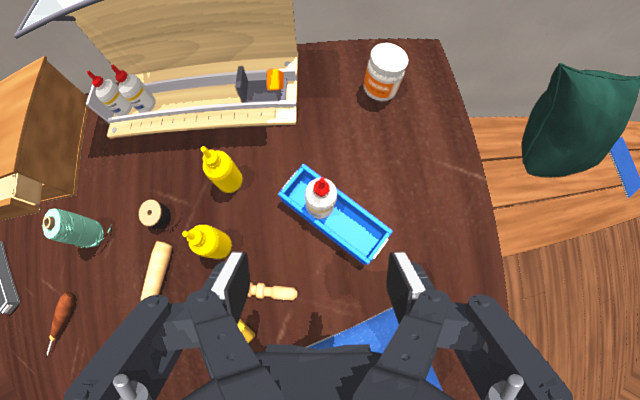

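The picture shows bottle c at (321,195) in the blue tray, clear of the yellow look-alikes. I'll grasp it now.

Run:
```python
from h import *
r=json.load(open('rack.json')); yaw=r[2]; th=np.radians(30); a=ax(th,yaw); Q=rp(th,yaw)
b=np.array([.420,-.3525,.062])
move_ptp(b-a*.13,Q); movel(b,Q,speed=.15); st('at')
move_gripper(.0,25); st('grip')
p=np.array(read_eef_pos()); movel(p+[0,0,.17],Q,speed=.25); st('up')
w1=W(r,(-.12,.012,.17)); move_ptp(w1,Q); st('front')
P=camera_params('wrist'); im=save('wrist','w_d')
hsv=cv2.cvtColor(im,cv2.COLOR_RGB2HSV); m=cv2.inRange(hsv,(0,150,90),(6,255,255))|cv2.inRange(hsv,(173,150,90),(179,255,255))
n,l,s,c=cv2.connectedComponentsWithStats(m); p=np.array(read_eef_pos())
for i in np.argsort(-s[1:,4])[:3]+1: print(s[i],c[i].round(1),onz('wrist',c[i],p[2]+.045,P).round(4)-p)
for k,w in enumerate([(-.045,.012,.097),(0,.012,.097),(0,.012,.068)]): 
    q=inverse_kinematics(W(r,w).tolist(),Q); print(None if q is None else np.round(q,2))
```

```text
at t 13.83 p [ 0.4206 -0.3535  0.0635] F [-0.7  0.6  0.1] gap 0.0696 q [0.36, 0.31, 0.5, 2.29, -1.32, 0.48, 0.29]
grip t 14.29 p [ 0.4205 -0.3532  0.0629] F [-1.2  0.4  4.9] gap 0.0296 q [0.36, 0.31, 0.5, 2.29, -1.32, 0.48, 0.29]
up t 15.18 p [ 0.4196 -0.352   0.231 ] F [ 0.   0.2 -1.5] gap 0.0292 q [0.17, -0.06, 0.64, 2.19, -0.49, 0.65, -0.54]
front t 16.12 p [ 0.497  -0.135   0.1689] F [-0.2 -0.3 -1.4] gap 0.0291 q [0.06, -0.07, 0.14, 2.36, -0.1, 0.33, -1.41]
[ 300  232   37   37 1055] [318.  249.8] [0.00013037 0.00067224 0.04504025]
[193 109  22  26 348] [203.8 122.6] [0.06373037 0.04587224 0.04504025]
[246 105  19  28 346] [254.3 120.4] [0.06033037 0.02167224 0.04504025]
[ 0.13  0.22  0.07  2.25 -0.32  0.16 -1.2 ]
[ 0.1   0.29  0.1   2.15 -0.33  0.18 -1.2 ]
[ 0.16  0.35  0.03  2.16 -0.36  0.12 -1.17]
```

View pics/w_d.png

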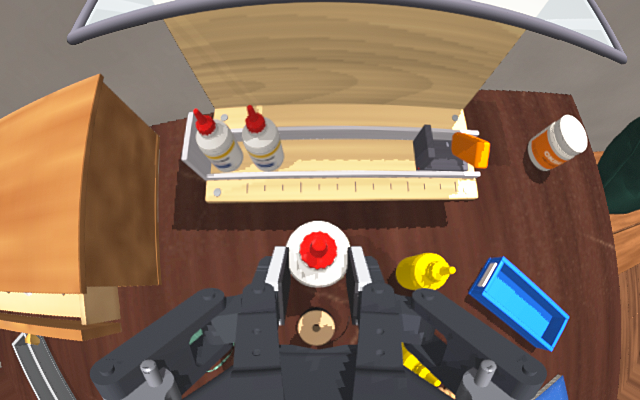

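Bottle c is held upright at (318,250), and the rack ahead is clear: the keeper is back at (450,145). I'll insert it at rack y −15 mm to leave room for the fingers.

Run:
```python
from h import *
r=json.load(open('rack.json')); yaw=r[2]; th=np.radians(30); a=ax(th,yaw); Q=rp(th,yaw); y=-.015
movel(W(r,(-.06,y,.10)),Q,speed=.2); st('1')
movel(W(r,(0,y,.099)),Q,speed=.12); st('in')
movel(W(r,(0,y,.074)),Q,speed=.08); st('low')
for z in (.070,.068,.066,.0645):
    movel(W(r,(0,y,z)),Q,speed=.05); f=read_ft_force(); st(z)
    if f[2]>2.0: break
P=camera_params('wrist'); save('wrist','w_e')
```

```text
1 t 16.81 p [ 0.5535 -0.1698  0.1   ] F [ 0.4 -0.6 -0. ] gap 0.029 q [0.19, 0.2, 0.08, 2.27, -0.49, 0.17, -0.97]
in t 17.46 p [ 0.6127 -0.1756  0.099 ] F [-0.4 -0.7 -0.7] gap 0.0292 q [0.14, 0.3, 0.12, 2.14, -0.47, 0.21, -1.02]
low t 17.93 p [ 0.6125 -0.1763  0.0735] F [ 0.2 -0.1 -0.9] gap 0.0293 q [0.21, 0.35, 0.04, 2.15, -0.51, 0.15, -0.97]
0.07 t 18.18 p [ 0.6134 -0.1761  0.0701] F [-0.5 -0.3 -0.4] gap 0.0293 q [0.22, 0.35, 0.03, 2.15, -0.52, 0.14, -0.96]
0.068 t 18.43 p [ 0.6135 -0.1761  0.0681] F [ 0.2  0.4 -1.3] gap 0.0296 q [0.22, 0.36, 0.03, 2.15, -0.52, 0.14, -0.95]
0.066 t 18.68 p [ 0.6157 -0.1765  0.0683] F [-2.   1.3  5.4] gap 0.029 q [0.23, 0.36, 0.02, 2.14, -0.52, 0.13, -0.95]
```

View pics/w_e.png

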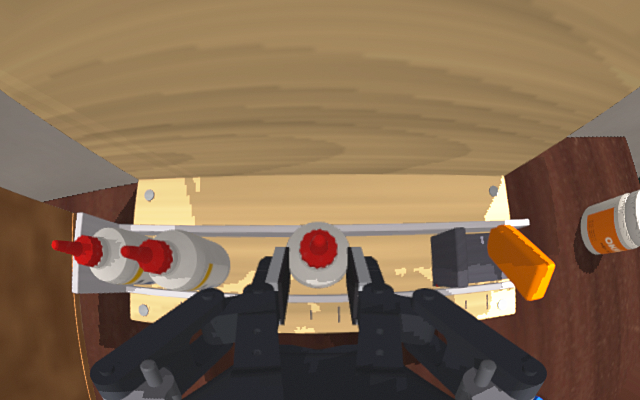

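It touched the floor at z≈0.068 as predicted, and c stands between the lip and the fence at (318,250). Next: release, then take the keeper tab and slide it up.

Run:
```python
from h import *
r=json.load(open('rack.json')); yaw=r[2]; th=np.radians(30); a=ax(th,yaw); Q=rp(th,yaw); y=-.015
movel(W(r,(0.001,y,.068)),Q,speed=.05)
move_gripper(.058); st('open')
p=np.array(read_eef_pos()); movel(p-a*.13,Q,speed=.15); st('out')
P=camera_params('wrist'); save('wrist','w_f')
for d in tip_of('wrist','bottle_c')[:6]:
    w=onz('wrist',d['at'],.01,P); c,s=np.cos(yaw),np.sin(yaw); e=w[:2]-r[:2]; print(round(d['confidence'],2),np.round(d['at']),'rack',np.round([c*e[0]+s*e[1],-s*e[0]+c*e[1]],4))
th=np.radians(28); a=ax(th,yaw); Q=rp(th,yaw)
g=np.array([.5941,-.3141,.057])
move_gripper(.042)
move_ptp(g-a*.12,Q); st('pre'); movel(g,Q,speed=.12); st('at')
move_gripper(0,30); st('grip')
```

```text
open t 19.37 p [ 0.6143 -0.1762  0.0678] F [-0.3 -0.4 -0. ] gap 0.0581 q [0.22, 0.36, 0.03, 2.14, -0.52, 0.14, -0.95]
out t 20.38 p [ 0.5496 -0.1677  0.1799] F [0.8 0.2 0.1] gap 0.0581 q [0.0, 0.04, 0.27, 2.23, -0.23, 0.36, -1.24]
0.93 [245. 209.] rack [-0.0024  0.0681]
0.91 [317. 206.] rack [ 0.0012 -0.0135]
0.71 [207. 212.] rack [-0.0062  0.1143]
0.52 [386. 323.] rack [-0.1311 -0.0891]
pre t 21.42 p [ 0.5378 -0.3074  0.1625] F [ 0.7  0.2 -0.6] gap 0.0421 q [0.19, 0.19, 0.4, 2.1, -0.62, 0.49, -0.63]
at t 22.57 p [ 0.5943 -0.3144  0.0578] F [-0.5  0.7  0.2] gap 0.0421 q [0.33, 0.45, 0.21, 2.03, -0.92, 0.33, -0.36]
grip t 22.91 p [ 0.5942 -0.3144  0.058 ] F [-2.4 -0.1  5. ] gap 0.0153 q [0.33, 0.45, 0.21, 2.03, -0.92, 0.33, -0.36]
```

View pics/w_f.png

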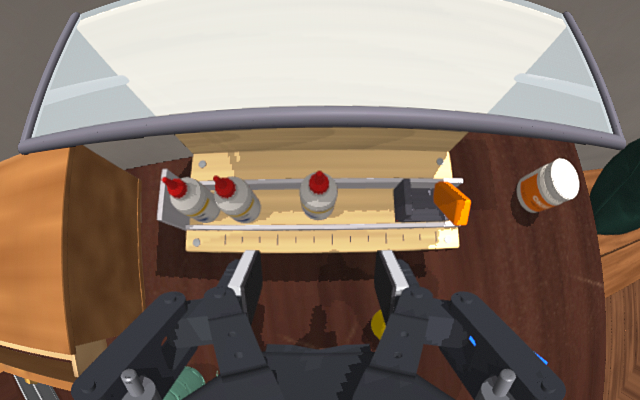

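Bottle c is upright at (318,190), rack y −13 mm, and the keeper tab is gripped. Sliding up.

Run:
```python
from h import *
r=json.load(open('rack.json')); yaw=r[2]; th=np.radians(28); a=ax(th,yaw); Q=rp(th,yaw); d=W([0,0,yaw],(0,1,0))
p=np.array(read_eef_pos())
movel(p+d*.112,Q,speed=.08); st('112')
for s in np.arange(.116,.142,.003):
    movel(p+d*s,Q,speed=.04); pause(.1); f=np.array(read_ft_force())@d; e=(np.array(read_eef_pos())-p)@d
    print(round(s,3),round(e,4),round(f,2))
    if f<-7: break
st('end'); save('wrist','w_g')
```

```text
112 t 24.46 p [ 0.6072 -0.2029  0.0579] F [-7.4  0.1  9. ] gap 0.0152 q [0.07, 0.39, 0.26, 2.13, -0.88, 0.23, -0.59]
0.116 0.1161 -1.76
0.119 0.1185 -1.49
0.122 0.1211 -2.01
0.125 0.1236 -3.46
0.128 0.1267 -3.85
0.131 0.1291 -3.92
0.134 0.13 -5.29
0.137 0.1301 -8.71
end t 27.26 p [ 0.6093 -0.1852  0.058 ] F [-7.7 -7.8  5.8] gap 0.0151 q [-0.01, 0.39, 0.3, 2.14, -0.86, 0.21, -0.65]
```

View pics/w_g.png

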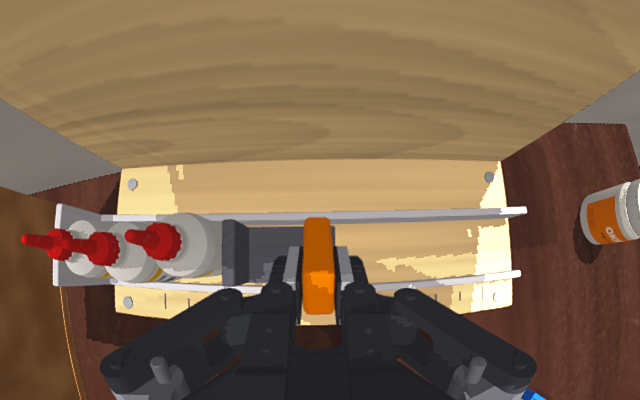

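All three bottles stand in a snug row at the left (60–220), with the face plate touching at 235. Next: release, then the blue tray.

```bash
cat >> h.py <<'E'
def down(az): # tool x azimuth
    x=np.array([np.cos(az),np.sin(az),0]); z=np.array([0,0,-1.]); return Ro.from_matrix(np.c_[x,np.cross(z,x),z]).as_quat()
E
python3 - <<'E'
from h import *
r=json.load(open('rack.json')); yaw=r[2]; th=np.radians(28); a=ax(th,yaw); Q=rp(th,yaw); d=W([0,0,yaw],(0,1,0))
p=np.array(read_eef_pos()); movel(p-d*.0005,Q,speed=.05); st('relax')
move_gripper(.042); p=np.array(read_eef_pos()); movel(p-a*.14,Q,speed=.2); st('out')
move_ptp([.44,-.27,.33],down(0)); 
move_ptp([.40,-.366,.26],down(.778)); move_gripper(.075); st('above')
P=camera_params('wrist'); im=save('wrist','w_h')
print(np.round(proj('wrist',[.404,-.367,.034],P)))
print('blue',trayfit(im[:,:,::-1].copy(),P,(95,120,60),(125,255,255),(170,60,470,330)))
E
```

```text
relax t 27.61 p [ 0.6091 -0.186   0.058 ] F [-2.1 -3.1  3. ] gap 0.0154 q [0.02, 0.39, 0.28, 2.14, -0.87, 0.21, -0.63]
out t 28.83 p [ 0.544  -0.1757  0.1811] F [-0.1  0.2 -0.2] gap 0.0419 q [-0.39, 0.03, 0.7, 2.23, -0.25, 0.42, -1.19]
above t 31.17 p [ 0.4003 -0.3659  0.2602] F [ 0.2  0.5 -0. ] gap 0.075 q [-0.24, 0.22, 1.04, 1.85, -0.21, 1.18, 0.07]
[321. 171.]
blue (array([ 0.19380159, -0.39154147]), array([163.51261902, 139.60891724]), np.float32(0.2992261))
```

View pics/w_h.png

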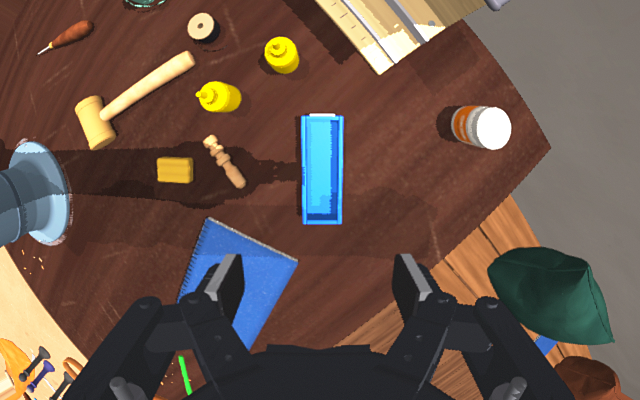

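The emptied blue tray is at (322,168) and the notebook below it spoiled the fit. I'll refit with a narrower region, then pick the tray and look at the grey one.

Run:
```python
from h import *
P=camera_params('wrist'); im=cv2.imread('pics/w_h.png')
c,s,y=trayfit(im,P,(95,120,60),(125,255,255),(285,100,360,232)); print('blue',c,s,y)
if not(abs(y-.778)<.06 and np.hypot(*(c-[.404,-.367]))<.008): raise SystemExit
c=(c*.6+np.array([.404,-.367])*.4); y=(y+.778)/2; Q=down(y)
move_ptp([*c,.12],Q); movel([*c,.026],Q,speed=.15); st('at')
move_gripper(0,40); st('grip')
movel([*c,.30],Q,speed=.25); st('up')
gz=down(.5215)
move_ptp([.354,.283,.30],gz); st('over grey')
P=camera_params('wrist'); save('wrist','w_i')
json.dump({k:np.array(v).tolist() for k,v in P.items()},open('camI.json','w'))
```

```text
blue [ 0.40468536 -0.36804379] [139.03442383  52.05590057] 0.7773269
at t 32.61 p [ 0.4054 -0.3686  0.0272] F [0.2 0.2 0. ] gap 0.0751 q [0.02, 0.59, 0.78, 2.01, -0.59, 0.78, 0.36]
grip t 33.31 p [ 0.4043 -0.3675  0.0259] F [-0.  -0.5  1. ] gap -0.0003 q [0.02, 0.59, 0.78, 2.01, -0.59, 0.78, 0.36]
up t 34.56 p [ 0.4037 -0.3668  0.2986] F [0.7 0.2 0.5] gap 0.0001 q [-0.29, 0.2, 1.08, 1.8, -0.18, 1.26, 0.05]
over grey t 36.88 p [0.3548 0.2821 0.2999] F [ 0.2 -0.4  0.6] gap 0.0003 q [-0.89, -0.07, 0.12, 1.96, 0.01, 1.25, -1.82]
```

View pics/w_i.png

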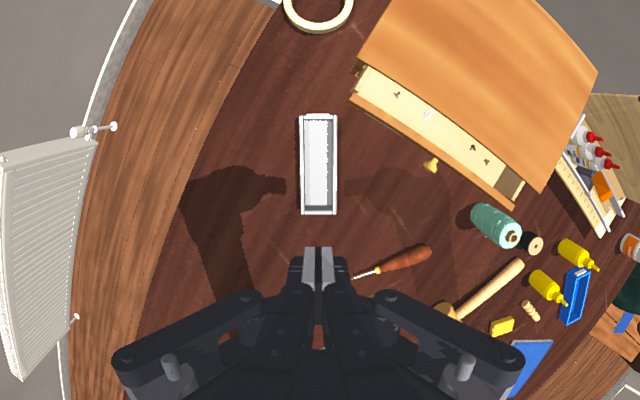

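The gripper is empty: it closed to 0 without the tray. I'll check from this picture where the blue tray is now.

Run:
```python
from h import *
P=json.load(open('camI.json')); im=cv2.imread('pics/w_i.png')
print('grey',trayfit(im,P,(0,0,70),(179,70,255),(285,100,350,225)))
for z in (.034,.02): print('blue',trayfit(im,P,(95,120,60),(125,255,255),(550,255,600,330),z))
read_camera('top'); read_camera('scene')
for c in ('top','scene'):
  t=save(c,c+'9'); 
  for n in ('tray_blue','tray_grey'):
    for d in tip_of(c,n)[:2]: print(c,n,round(d['confidence'],2),np.round(d['at']),onz(c,d['at'],0).round(3))
a=cv2.imread('pics/scene9.png')[290:390,330:490]; b=im[240:340,540:640]
cv2.imwrite('pics/cmp.png',np.hstack([cv2.resize(a,(480,300)),cv2.resize(b,(300,300))]))
```

```text
grey (array([0.35698276, 0.28332965]), array([141.20582581,  52.61708069]), np.float32(0.52430004))
blue (array([ 0.40359283, -0.34549274]), array([171.29458618,  85.90776062]), np.float32(0.7864935))
blue (array([ 0.40300787, -0.36790222]), array([177.0640564 ,  88.80128479]), np.float32(0.78649366))
top tray_blue 0.74 [412. 225.] [ 0.415 -0.362  0.   ]
top tray_grey 0.84 [229. 236.] [0.36  0.279 0.   ]
scene tray_blue 0.88 [399. 337.] [ 0.396 -0.374 -0.   ]
scene tray_grey 0.7 [233. 207.] [ 0.349  0.288 -0.   ]
```

View pics/cmp.png

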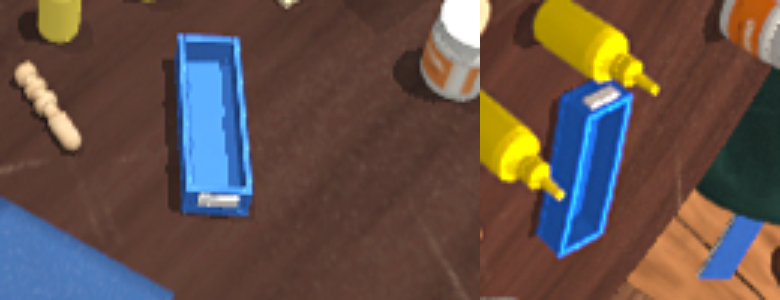

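The blue tray is unmoved and upright at its old place, so the fingers missed it. I'll retry lower and close in steps with readings.

Run:
```python
from h import *
c=np.array([.4045,-.3677]); Q=down(.7775)
move_ptp([*c,.20],Q); move_gripper(.072,40); movel([*c,.05],Q,speed=.2); movel([*c,.022],Q,speed=.06); st('at')
print(np.round(Ro.from_quat(read_tcp_rot()).as_matrix(),3).tolist())
for g in (.06,.054,.050,.046,.042):
    move_gripper(g,40); print(g,round(float(read_finger_gap()),4),np.round(read_grasp_force(),1),np.round(read_ft_force(),1))
    if read_finger_gap()>g+.003: break
P=camera_params('wrist'); im=save('wrist','w_j')
m=cv2.inRange(cv2.cvtColor(im,cv2.COLOR_RGB2HSV),(95,120,60),(125,255,255))
for row in range(150,300,10):
    x=np.where(m[row,200:440])[0]; print(row,(x.min()+200,x.max()+200,len(x)) if len(x) else None)
print([np.round(proj('wrist',[c[0]+dx,c[1]+dy,.034],P)).tolist() for dx,dy in ((0,0),(-.0175,.0178),(.0175,-.0178))],read_time_s())
```

```text
at t 41.88 p [ 0.4043 -0.3675  0.0216] F [-0.2 -0.   0.2] gap 0.0723 q [0.63, 0.46, 0.03, 1.98, -0.02, 0.7, -0.11]
[[0.713, 0.701, -0.001], [0.701, -0.713, 0.0], [-0.0, -0.001, -1.0]]
0.06 0.0598 0.0 [0.6 0.3 0.3]
0.054 0.0538 0.0 [ 0.1 -0.1  0.5]
0.05 0.0499 0.3 [ 0.7 -0.5  0.2]
0.046 0.0474 40.5 [-0.7 -0.1  5.5]
0.042 0.0477 40.5 [-0.1  1.2  4.3]
150 (np.int64(262), np.int64(372), 50)
160 (np.int64(262), np.int64(372), 51)
170 (np.int64(263), np.int64(372), 52)
180 (np.int64(263), np.int64(371), 46)
190 (np.int64(264), np.int64(371), 48)
200 (np.int64(264), np.int64(370), 44)
210 (np.int64(265), np.int64(370), 56)
220 (np.int64(266), np.int64(369), 86)
230 (np.int64(266), np.int64(369), 96)
240 (np.int64(267), np.int64(368), 102)
250 (np.int64(270), np.int64(366), 97)
260 (np.int64(270), np.int64(365), 96)
270 (np.int64(271), np.int64(364), 94)
280 (np.int64(272), np.int64(364), 93)
290 (np.int64(271), np.int64(365), 95)
[[317.0, 266.0], [268.0, 266.0], [365.0, 266.0]] 43.0917
```

The tray is held at 47.7 mm with 40 N. I'll lift it with checks, then stack it.

Run:
```python
from h import *
c=np.array([.4045,-.3677]); Q=down(.7775)
movel([*c,.05],Q,speed=.06); st('lift')
if read_finger_gap()<.044: raise SystemExit('lost')
movel([*c,.28],Q,speed=.25); st('up')
g=np.array([.3562,.2831]); G=down(.523)
move_ptp([*g,.26],G); st('over')
if read_finger_gap()<.044: raise SystemExit('lost')
movel([*g,.085],G,speed=.15); st('low')
for z in (.064,.060,.058,.056,.0545):
    movel([*g,z],G,speed=.05); f=read_ft_force()[2]; print(z,f)
    if f>3: break
st('down')
```

```text
lift t 43.71 p [ 0.4045 -0.3677  0.0502] F [-0.8  0.2 -1.1] gap 0.0474 q [0.63, 0.42, 0.04, 1.97, -0.02, 0.75, -0.11]
up t 44.77 p [ 0.4035 -0.3668  0.278 ] F [ 1.   0.1 -0.8] gap 0.0478 q [0.62, 0.14, 0.05, 1.79, -0.01, 1.21, -0.12]
over t 47.1 p [0.357  0.2822 0.2599] F [ 0.1  0.4 -2.2] gap 0.0476 q [0.17, 0.02, -0.92, 1.97, 0.02, 1.16, -1.81]
low t 48.42 p [0.3569 0.2837 0.0858] F [ 0.6  0.2 -1.9] gap 0.0474 q [0.01, 0.32, -0.85, 2.13, 0.33, 0.82, -2.09]
0.064 -1.4475323281498327
0.06 -2.019252088521902
0.058 -1.1083067859519058
0.056 4.160738126482046
down t 49.73 p [0.3566 0.2834 0.0567] F [-0.5 -0.9  4.2] gap 0.0474 q [-0.03, 0.38, -0.81, 2.15, 0.4, 0.77, -2.15]
```

Contact came at the expected height. Release, retreat and verify numerically.

Run:
```python
from h import *
g=np.array([.3562,.2831]); G=down(.523)
move_gripper(.066); st('open'); movel([*g,.075],G,speed=.06); movel([*g,.30],G,speed=.25); st('up')
P=camera_params('wrist'); im=save('wrist','w_z')[:,:,::-1].copy()
print('blue',trayfit(im,P,(95,100,60),(125,255,255),(270,90,365,235),.068))
m=cv2.inRange(cv2.cvtColor(im,cv2.COLOR_BGR2HSV),(0,0,70),(179,70,255)); print('grey px visible near',int((m[90:235,270:365]>0).sum()))
r=json.load(open('rack.json')); co,s=np.cos(r[2]),np.sin(r[2])
def tr(w): e=w[:2]-r[:2]; return np.round([co*e[0]+s*e[1],-s*e[0]+co*e[1]],3)
for c in ('scene','wrist'):
    save(c,c+'_end')
    for n,z in (('bottle_a',.01),('keeper_face',.035),('tray_blue',.034),('tray_grey',0),('green_cone',0),('spool',0)):
        for d in tip_of(c,n)[:5]:
            w=onz(c,d['at'],z,P if c=='wrist' else None)
            if d['confidence']>.3: print(c,n,round(d['confidence'],2),w.round(3),'rack',tr(w))
print(read_time_s())
```

```text
open t 50.06 p [0.3563 0.2831 0.0559] F [-0.  -0.7  0.3] gap 0.0661 q [-0.03, 0.38, -0.81, 2.15, 0.4, 0.76, -2.15]
up t 51.58 p [0.3553 0.2823 0.2984] F [-0.3 -0.6 -0.3] gap 0.0661 q [0.2, -0.03, -0.92, 1.92, -0.02, 1.25, -1.77]
blue (array([0.3567959 , 0.28383698]), array([139.19702148,  51.66570282]), np.float32(0.52598274))
grey px visible near 117
scene bottle_a 0.9 [ 0.466 -0.234  0.01 ] rack [-0.139 -0.091]
scene bottle_a 0.77 [ 0.382 -0.202  0.01 ] rack [-0.226 -0.07 ]
scene bottle_a 0.74 [ 0.61  -0.082  0.01 ] rack [-0.015  0.078]
scene bottle_a 0.58 [ 0.628 -0.041  0.01 ] rack [-0.002  0.121]
scene bottle_a 0.49 [ 0.612 -0.116  0.01 ] rack [-0.009  0.045]
scene keeper_face 0.77 [ 0.617 -0.124  0.035] rack [-0.003  0.037]
scene keeper_face 0.72 [ 0.625 -0.167  0.035] rack [ 0.011 -0.005]
scene keeper_face 0.54 [ 0.61  -0.053  0.035] rack [-0.019  0.107]
scene keeper_face 0.34 [ 0.408 -0.158  0.035] rack [-0.206 -0.023]
scene tray_blue 0.89 [0.352 0.289 0.034] rack [-0.318  0.414]
scene tray_blue 0.39 [ 0.605 -0.064  0.034] rack [-0.023  0.095]
scene tray_grey 0.84 [0.35 0.29 0.  ] rack [-0.32   0.414]
scene green_cone 0.71 [ 0.646 -0.105 -0.   ] rack [0.023 0.059]
scene green_cone 0.68 [ 0.419 -0.007  0.   ] rack [-0.214  0.129]
scene spool 0.75 [ 0.422 -0.144 -0.   ] rack [-0.193 -0.008]
wrist bottle_a 0.97 [ 0.382 -0.207  0.01 ] rack [-0.225 -0.075]
wrist bottle_a 0.7 [ 0.621 -0.087  0.01 ] rack [-0.004  0.074]
wrist bottle_a 0.62 [ 0.467 -0.219  0.01 ] rack [-0.14  -0.077]
wrist bottle_a 0.56 [ 0.624 -0.123  0.01 ] rack [0.004 0.039]
wrist keeper_face 0.62 [ 0.617 -0.131  0.035] rack [-0.002  0.031]
wrist tray_blue 0.6 [0.358 0.289 0.034] rack [-0.313  0.414]
wrist green_cone 0.72 [ 0.42  -0.012  0.   ] rack [-0.212  0.123]
wrist spool 0.79 [ 0.437 -0.131  0.   ] rack [-0.181  0.007]
52.325
```

```bash
python3 -c "
from bench import *
print(sign_off(), read_time_s())"
```

```text
the job is handed in; nothing more can be done
the job is handed in; nothing more can be done
```

I handed the job in at about 52 s: the three bottles stand in a snug row against the end wall and the blue tray is on the grey tray within about 1 mm by camera fit; the first tray grasp missed and was redone, I viewed 13 pictures against the limit of 10, and sign-off returned no verdict.

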